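# Rake a heaped pumpkin sample into one layer

### The arm

A 7-joint arm with a two-finger parallel gripper is mounted at the origin on the work surface. World frame = base frame: x ahead of the robot, y to its left, z up, the work surface at z = 0. Lengths are in m, angles in rad, forces in N, time in s.
With the tool pointing down it reaches from about 0.4 to 0.85 m from the base axis. Payload 6.9 kg.
Tool frame: the origin (TCP) lies midway between the tips of the shut fingers; the grasp point (between the pads) lies behind it (ctrl.pinch_z is the z of the grasp point in the tool frame, in m); z points along the fingers, y is the line along which they close (so a half turn about z gives the same grasp; the last joint's range is limited). The gripper opens to 85 mm and grips with 20 to 120 N. Pads are 22 mm wide; open, the fingers measure 114 mm over their backs; the gripper's body (76 mm by 85 mm) begins 54 mm behind the grasp point. The pads swing forward as they close: fully open they stand 13 mm farther back than shut.
Start: joints at [1.351, 0.507, -0.238, 1.5, 0.126, 1.149, -0.155], TCP at [0.199, -0.592, 0.211] pointing down, gripper open.
Joint ranges: [-3.08, 3.08], [-0.24, 2.05], [-1.43, 1.35], [0, 2.5], [-1.52, 4.66], [0.17, 1.96], [-2.89, 2.89]. Speed limits (rad/s): [2.39, 2.39, 3.14, 3.14, 3.14, 3.14, 3.14].

### API

Orientations are given as a unit quaternion [w, x, y, z].
In Python, from station import ctrl, get_state, vision, ticket, models gives the robot as it stands. Calls block until the motion is done:
- ctrl.movep(position, orientation): joint-space move of the TCP to a pose.
- ctrl.movel(position, frame=None, max_speed=0.15): straight line of the TCP; frame=None keeps the orientation; max_speed is the mean speed in m/s.
- ctrl.set_joints(angles): joint-space move.
- ctrl.ungrasp() and ctrl.close_gripper(force=None): open the fingers fully, or close them until they stop; force is the grip in N (None keeps the last).
- ctrl.pause(seconds).
- ctrl.ik(position, orientation): joint angles nearest the present ones, or None.
- get_state(): the state.
- vision.grab_frame(name): name is "scene" or "top"; returns (picture, depth): 400x640x3 uint8, blue, green, red; 400x640 float32, m along the optical axis (not along the pixel's ray), 0 where there is no reading.
- vision.camera_info(name): a dict with "mtx" (3x3 intrinsics, pixels), "dist_coeffs" ([k1, k2, p1, p2, k3] as OpenCV has them; the pictures are not rectified), "R" (3x3) and "t" (3): a world point X has camera coordinates R X + t. Camera axes: x right, y down, z forward; pixel columns grow to the right and rows downward; lengths in m; the calibration is good to about 2 mm. A picture is of the moment at which its call begins. camera_info takes no time and is no camera call.
A pose or a line that the arm cannot do raises ctrl.Unreachable and nothing moves.
- ticket.close_job(): hands the job in; it is judged then, once.
Trained networks look in the newest picture that a camera, given by its name, has taken for a name from the list of things; names that differ only in an ending like _2 or _b are one class to them, and where a whole thing is asked for, a point or a joint stands for the part that bears it (a point fixed in the world has none). Each returns a list of dicts, best first, with "p" (0 to 1); they miss things now and then, are a little off and sometimes report something else, mostly with a low value. They report only what shows in the picture. A call takes as long as a camera call.
- models.recognise(camera, target): "point" ([column, row] in pixels, amid what is visible of it).
- models.masks_of(camera, target): "mask" (400x640 bool, what is visible of it) and "point" ([column, row] in pixels, amid what is visible of it).
The state is a dict: "time": time; "qpos": joint angles; "qd": joint speeds; "tau": joint torques, N m; "tcp_pos": TCP position; "eef_rot": TCP orientation; "contact_force": force on the tool from outside, world axes, zero at the start; "wrist_torque": the same for the moment, N m; "width": finger opening in m; "gripper_force": force on a finger pad.
Only numpy, scipy, OpenCV 4.12 (cv2) and the standard library are available. Lean on these libraries where they do the work, as an engineer would, in place of code of your own. Each camera call takes 0.05 s, during which the arm holds its last target. There are 200 camera calls.

### The job

Pick up the small blue-handled rake by its handle and rake the two orange pumpkin cubes that sit on top of the heap off it, towards the bare end of their tray, to spread the sample into one even layer: both cubes must end down on the tray floor, not stacked or leaning. Touch the cubes only with the rake, then stand the rake back on the bench on its tines and foot, clear of the tray.

Things in the scene. Friction and masses are not known exactly. Their poses are not given: they have to be found in the camera images.
- rake: Rake, 160 g. Level handle along its x: blue bar 16 mm wide and high, clear from x -75 to +75 mm. Origin at the grip: bar's centre line, near the centre of mass. Head at x = +85 mm: 96 mm wide along y, six downward tines 6 mm thick, 12 mm gaps, tips 70 mm below the origin. A leg at x = -86 mm, foot 34 mm wide, reaches as low, so it stands by itself, origin 70 mm above the bench.
- tray: Aluminium tray of orange cubes, fixed. 200 mm along x, 132 along y; walls 25 mm high, 4 thick; floor 4 thick. Origin: centre of its underside, at bench level. Heap at its +x end (away from robot): three loose orange 28 mm cubes in a row along y at x = 72 mm, tops 32 mm above the bench, two more on them; the -x part is bare. A like tray of dark red cubes is a bystander.
- cube_left: The left (tray +y side) one of the two orange cubes on top of the heap. 28 mm cube, about 20 g, firm; origin at its centre. It starts on the lower cubes, centre 46 mm and top 60 mm above the bench; on the tray floor its centre is at 18 mm. Tines dragged 36 to 42 mm above the bench clear tray and lower cubes but catch this one.
- cube_right: The right (tray -y side) one of the two orange cubes on top of the heap. 28 mm cube, about 20 g, firm; origin at its centre. It starts on the lower cubes, centre 46 mm and top 60 mm above the bench; on the tray floor its centre is at 18 mm. Tines dragged 36 to 42 mm above the bench clear tray and lower cubes but catch this one.

How it is judged:
By the outcome, as a careful person would: the job done as asked, in the order asked, and still so for the second after the job is handed in, with the robot touching nothing.
It also fails if it takes over 48 s, if anything falls off the work surface, if the arm or the gripper's body presses on something with over 40 N, if the wrist force passes 120 N, or if a joint passes its speed limit or range.

## Working session

There is one attempt and no reset: what is moved stays moved. The work goes in short steps, each a Python script; the robot and the scene stay as the last script left them, time stands still between calls to the robot, and variables do not carry over. Pictures are saved under pics/ and viewed, at most 10 in all, crops included, and the job is handed in when it is done.

```bash
mkdir -p pics
cat > h.py <<'E'
import numpy as np, cv2
from station import ctrl, get_state, vision, ticket, models
def cloud(cam, depth):
    c=vision.camera_info(cam); K=np.array(c["mtx"]); d=np.array(c["dist_coeffs"],float)
    v,u=np.mgrid[0:400,0:640]
    n=cv2.undistortPoints(np.stack([u.ravel(),v.ravel()],1).astype(np.float64)[:,None],K,d)[:,0]
    P=np.c_[n,np.ones(len(n))]*depth.reshape(-1,1)
    return ((P-np.array(c["t"]).ravel())@np.array(c["R"])).reshape(400,640,3)
E
python3 - <<'E'
from h import *
s=get_state(); print(s["time"],s["eef_rot"],s["width"],ctrl.pinch_z)
for cam in ("scene","top"):
    im,d=vision.grab_frame(cam); cv2.imwrite(f"pics/{cam}0.png",im); X=cloud(cam,d)
    np.savez(f"{cam}0.npz",im=im,d=d,X=X)
    for t in ("rake","tray","cube_left","cube_right"):
        for r in models.masks_of(cam,t)[:3]:
            m=r["mask"]&(d>0); p=X[m]
            print(cam,t,round(r["p"],2),np.round(r["point"]),m.sum(),np.round(np.median(p,0),3),np.round(np.percentile(p,[2,98],axis=0),3).tolist())
            np.save(f"m_{cam}_{t}_{int(r['p']*100)}.npy",r["mask"])
E
```

```text
0.0 [-8.52532006e-04  9.86843701e-01  1.61674865e-01 -1.42336135e-04] 0.08545302169212615 -0.0187
scene rake 0.78 [325. 221.] 1103 [0.57  0.017 0.044] [[0.405, -0.019, 0.001], [0.586, 0.07, 0.08]]
scene tray 0.57 [203. 202.] 3725 [ 0.508 -0.254  0.006] [[0.43, -0.321, 0.001], [0.629, -0.189, 0.027]]
scene cube_right 0.73 [178. 216.] 292 [ 0.604 -0.273  0.057] [[0.585, -0.29, 0.035], [0.612, -0.262, 0.062]]
top rake 0.65 [440. 210.] 4809 [ 0.516 -0.257  0.005] [[0.433, -0.319, 0.001], [0.624, -0.189, 0.027]]
top rake 0.63 [320. 218.] 1062 [0.512 0.012 0.076] [[0.399, -0.016, -0.001], [0.583, 0.066, 0.081]]
top tray 0.94 [439. 211.] 4858 [ 0.516 -0.258  0.005] [[0.432, -0.32, 0.001], [0.625, -0.189, 0.027]]
top cube_left 0.63 [429. 171.] 199 [ 0.601 -0.232  0.06 ] [[0.588, -0.247, 0.036], [0.615, -0.222, 0.063]]
top cube_right 0.76 [451. 176.] 228 [ 0.597 -0.273  0.059] [[0.582, -0.299, 0.031], [0.611, -0.261, 0.064]]
```

View pics/scene0.png

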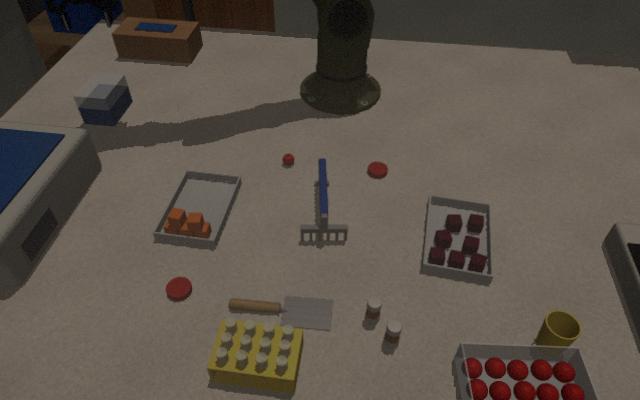

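View pics/top0.png

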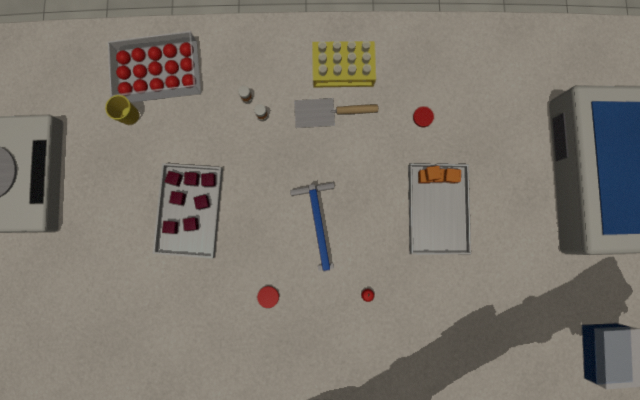

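Run:
```python
import numpy as np,cv2
D=np.load("top0.npz"); X=D["X"];im=D["im"]
hsv=cv2.cvtColor(im,cv2.COLOR_BGR2HSV)
blue=(hsv[...,0]>95)&(hsv[...,0]<130)&(hsv[...,1]>120)&(abs(X[...,1])<.12)&(X[...,2]>.06)&(X[...,0]>.3)
p=X[blue]; print(blue.sum(),p.mean(0)); c=np.median(p,0)
r=cv2.minAreaRect((p[:,:2]*1000).astype(np.float32)); print(r)
# whole-rake points
m=(abs(X[...,1]-.02)<.1)&(X[...,2]>.02)&(X[...,2]<.12)&(X[...,0]>.3)&(X[...,0]<.7)
v,_,_,_=cv2.fitLine((p[:,:2]).astype(np.float32),cv2.DIST_HUBER,0,.001,.001).reshape(4,1)[:4] if 0 else (0,0,0,0)
print(cv2.fitLine((p[:,:2]).astype(np.float32),cv2.DIST_HUBER,0,.001,.001).ravel())
q=X[m]; print(m.sum(),np.round(np.percentile(q,[1,99],axis=0),3))
# tray outer
t=np.load("m_top_tray_94.npy"); t=t&(X[...,2]>.018)&(X[...,2]<.03)
print("tray rim",cv2.minAreaRect((X[t][:,:2]*1000).astype(np.float32)))
o=(X[...,2]>.052)&(X[...,2]<.07)&(abs(X[...,0]-.6)<.06)&(abs(X[...,1]+.255)<.07)
n,l,s,cc=cv2.connectedComponentsWithStats(o.astype(np.uint8))
for i in range(1,n):
  if s[i,4]>30: print(s[i,4],X[l==i].mean(0),cv2.minAreaRect((X[l==i][:,:2]*1000).astype(np.float32)))
```

```text
555 [0.4835846  0.01129955 0.11099826]
((485.2177734375, 12.181010246276855), (166.09571838378906, 15.688653945922852), 8.846854209899902)
[0.98870623 0.14986639 0.48358458 0.01129955]
906 [[ 0.401 -0.018  0.034]
 [ 0.583  0.07   0.082]]
tray rim ((528.895751953125, -255.60263061523438), (133.10667419433594, 197.9154815673828), 88.71534729003906)
181 [ 0.60186057 -0.23583671  0.05992635] ((602.2977294921875, -236.9547119140625), (28.047836303710938, 29.962390899658203), 6.375126838684082)
184 [ 0.59577813 -0.27504681  0.05985959] ((596.7357177734375, -275.8135986328125), (28.73659324645996, 28.661483764648438), 80.95316314697266)
```

The scene view shows the blue rake at (323,190), its head at (323,232), and the orange heap at (187,222). The top view shows the rake handle at (320,230), its head at (313,188), and the two top cubes at (434,173) and (453,175). The rake's origin is about (0.489, 0.012) with yaw 8.6°, and the tray centre is (0.529, -0.256) with yaw about -1.3°.

```bash
cat >> h.py <<'E'
def q(yaw): return [0,float(np.cos(yaw/2)),float(np.sin(yaw/2)),0]
RY=np.arctan2(.1499,.9887); RO=np.array([.489,.0125]); ZG=.070+ctrl.pinch_z
TY=-np.deg2rad(1.3); TO=np.array([.529,-.2556])
def say(*a):
    s=get_state(); print(*a,round(s["time"],2),np.round(s["tcp_pos"],4),round(s["width"],4),np.round(s["contact_force"],1),np.round(s["wrist_torque"],2))
E
python3 - <<'E'
from h import *
X=np.load("top0.npz")["X"]; m=(X[...,1]<-.4)&(X[...,2]<.5)&(X[...,2]>.03)
print("right-side heights",np.round(np.percentile(X[m],[1,50,99],axis=0),3).tolist())
for p,y in (((*RO,.2),RY),((*RO,ZG),RY),((.55,-.26,.1),TY),((.46,-.26,.02),TY)): print(ctrl.ik(list(p),q(y)) is not None)
ctrl.movep([.3,-.45,.3],q(0.1)); say("up")
ctrl.movep([*RO,ZG+.08],q(RY)); say("above")
im,d=vision.grab_frame("scene"); cv2.imwrite("pics/s1.png",cv2.resize(im[60:300,140:500],None,fx=2,fy=2))
E
```

```text
right-side heights [[0.148, -0.665, 0.033], [0.562, -0.578, 0.119], [0.772, -0.526, 0.129]]
True
True
True
True
up 1.3 [ 0.2989 -0.451   0.2995] 0.0856 [-0.7 -0.1  0.3] [-0.06  0.04 -0.04]
above 3.21 [0.4893 0.0113 0.1313] 0.0855 [0.8 0.4 0.1] [0.02 0.02 0.01]
```

View pics/s1.png

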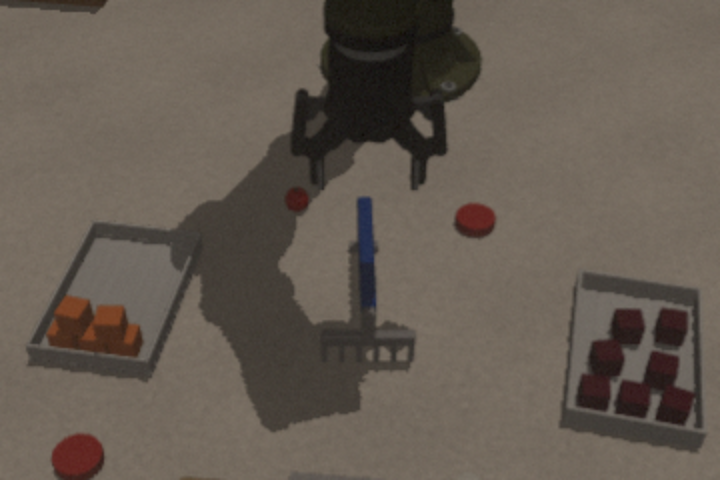

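The open fingers, at crop pixels (318,170) and (418,170), straddle the handle line at x≈367. Next I grasp, lift and go behind the heap.

Run:
```python
from h import *
ctrl.movel([*RO,ZG],None,.1); say("down")
ctrl.close_gripper(60); say("grip")
ctrl.movel([*RO,ZG+.09],None,.1); say("lift")
R=np.array([[np.cos(TY),-np.sin(TY)],[np.sin(TY),np.cos(TY)]])
p=TO+R@np.array([.108-.085,0])
ctrl.movep([*p,ZG+.09],q(TY)); ctrl.pause(.3); say("over")
im,d=vision.grab_frame("scene"); cv2.imwrite("pics/s2.png",cv2.resize(im[140:300,120:360],None,fx=3,fy=3))
im,d=vision.grab_frame("top"); cv2.imwrite("pics/t2.png",cv2.resize(im[120:320,340:540],None,fx=3,fy=3))
X=cloud("top",d); h=(X[...,0]>.60)&(X[...,0]<.68)&(abs(X[...,1]+.256)<.09)&(X[...,2]>.08)&(X[...,2]<.2)
P=X[h]; print(len(P),np.round(np.percentile(P,[3,50,97],axis=0),4).tolist(),cv2.minAreaRect((P[:,:2]*1000).astype(np.float32)))
```

```text
down 4.21 [0.4894 0.0126 0.0517] 0.0851 [-0.6 -0.1  0.3] [ 0.03 -0.   -0.03]
grip 4.86 [0.4892 0.0122 0.0515] 0.0137 [-1.3 -1.7  3.3] [-0.27  0.08  0.01]
lift 5.91 [0.4886 0.0124 0.1407] 0.0137 [-0.9 -0.4 -1.7] [-0.01 -0.01  0.04]
over 7.28 [ 0.5523 -0.2549  0.1416] 0.0137 [-0.3 -0.1 -2.1] [0.02 0.01 0.07]
505 [[0.6032, -0.3003, 0.097], [0.6342, -0.2505, 0.1343], [0.6424, -0.2099, 0.1702]] ((622.1984252929688, -256.33514404296875), (95.97016143798828, 42.87148666381836), 88.31856536865234)
```

View pics/s2.png

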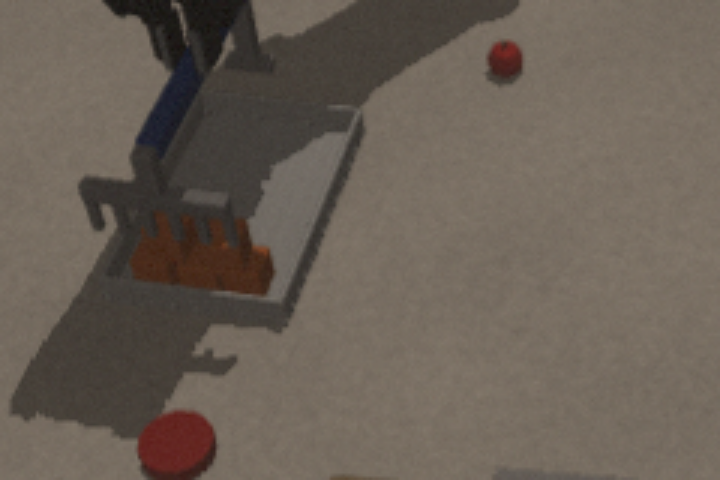

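View pics/t2.png

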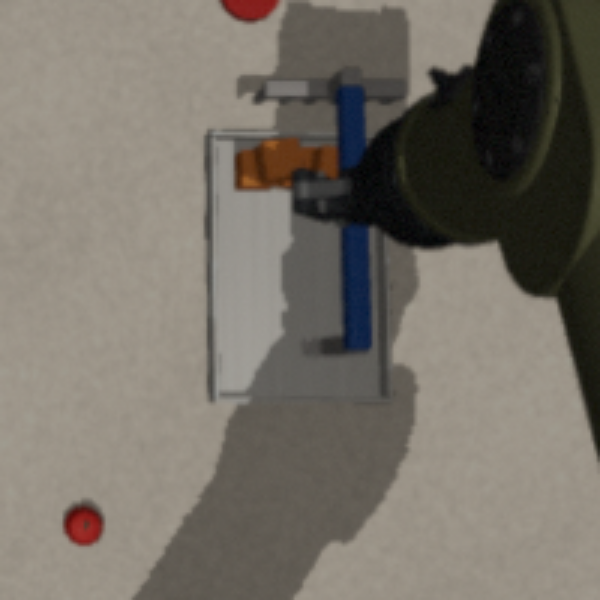

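The rake is level in the grip. Its head is at crop (340,88) in the top view, centred on y≈-0.255 and x≈0.638, behind the heap and tray wall. I lower the tines to 38 mm and drag.

Run:
```python
from h import *
s=get_state()["tcp_pos"]; z=ZG+.038
R=np.array([[np.cos(TY),-np.sin(TY)],[np.sin(TY),np.cos(TY)]])
P=lambda hx:[*(TO+R@np.array([hx-.085,0])),z]
ctrl.movel(P(.108),None,.08); say("low")
for hx,v in ((.075,.05),(.055,.04),(.03,.05)):
    ctrl.movel(P(hx),None,v); say(hx)
im,d=vision.grab_frame("scene"); cv2.imwrite("pics/s3.png",cv2.resize(im[140:300,120:360],None,fx=3,fy=3))
```

```text
low 8.18 [ 0.5523 -0.2562  0.0896] 0.0142 [-0.2  0.2 -2.1] [-0.   -0.02 -0.03]
0.075 8.98 [ 0.5192 -0.2554  0.0894] 0.0136 [ 0.1  0.1 -1.4] [ 0.01 -0.03 -0.  ]
0.055 9.63 [ 0.4991 -0.2551  0.0894] 0.0138 [ 0.6  0.3 -1.7] [-0.01  0.01  0.02]
0.03 10.28 [ 0.4742 -0.2545  0.0895] 0.0139 [ 0.3  0.2 -0.5] [-0.01  0.05  0.01]
```

View pics/s3.png

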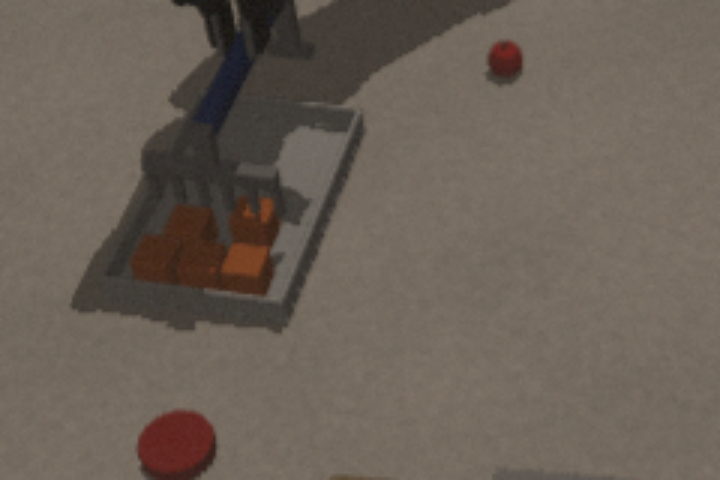

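Both top cubes are off the heap, at crop (188,222) and (255,218), in front of the row of three. I raise the rake and check their heights by depth.

```bash
cat >> h.py <<'E'
def orange(cam,name):
    im,d=vision.grab_frame(cam); X=cloud(cam,d)
    cv2.imwrite(name,cv2.resize(im[140:300,120:360],None,fx=3,fy=3) if cam=="scene" else cv2.resize(im[150:270,380:500],None,fx=4,fy=4))
    hs=cv2.cvtColor(im,cv2.COLOR_BGR2HSV)
    m=(hs[...,0]<20)&(hs[...,1]>150)&(d>0)&(abs(X[...,0]-.53)<.11)&(abs(X[...,1]+.256)<.07)&(X[...,2]>.025)
    print(cam,"max z",np.round(np.percentile(X[m][:,2],[50,90,99]),4))
    n,l,s,c=cv2.connectedComponentsWithStats((m&(X[...,0]<.581)).astype(np.uint8))
    for i in range(1,n):
        if s[i,4]>15:
            p=X[l==i]; A=np.c_[p[:,:2]-p[:,:2].mean(0),np.ones(len(p))]
            print(s[i,4],np.round(p.mean(0),3),"z",np.round(np.percentile(p[:,2],[3,50,97]),4),"rect",cv2.minAreaRect((p[:,:2]*1000).astype(np.float32)),"slope",np.round(np.linalg.lstsq(A,p[:,2],rcond=None)[0][:2],2))
E
python3 - <<'E'
from h import *
s=get_state()["tcp_pos"]
ctrl.movel([s[0],s[1],ZG+.1],None,.1); 
ctrl.movep([s[0],-.11,ZG+.11],q(TY)); say("aside")
orange("scene","pics/s4.png"); orange("top","pics/t4.png")
E
```

```text
aside 11.73 [ 0.4741 -0.1095  0.161 ] 0.014 [ 0.6 -0.1 -1.6] [-0.08  0.03  0.02]
scene max z [0.0319 0.0338 0.0352]
131 [ 0.558 -0.233  0.031] z [0.0263 0.0319 0.0342] rect ((557.03125, -233.49154663085938), (25.328598022460938, 27.555614471435547), 86.34651947021484) slope [-0.1  -0.01]
97 [ 0.571 -0.275  0.032] z [0.0297 0.0322 0.0344] rect ((569.73974609375, -275.9809875488281), (26.595855712890625, 22.342906951904297), 89.15330505371094) slope [-0.   -0.01]
top max z [0.0321 0.0347 0.036 ]
```

View pics/s4.png

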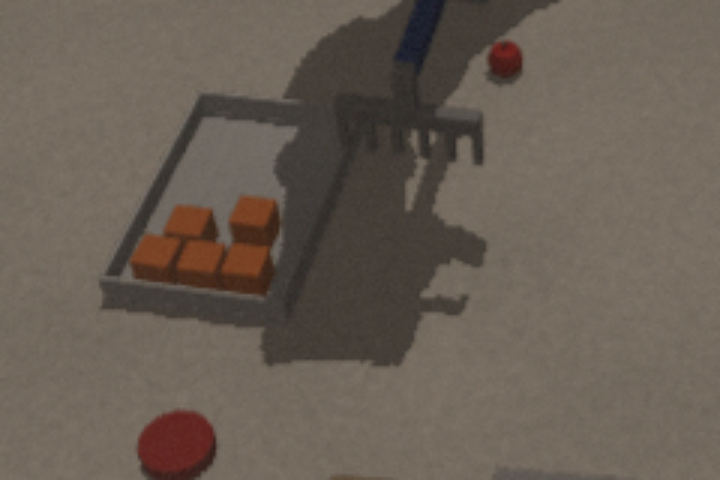

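View pics/t4.png

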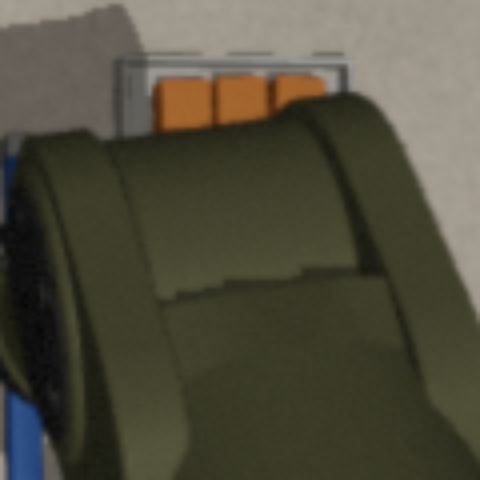

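All five cubes lie flat with tops at 32 mm; the raked two are at crop (190,222) and (255,218) in the scene view. The arm blocks most of the tray in the top view. Now I put the rake back where it stood.

Run:
```python
from h import *
ctrl.movep([*RO,ZG+.09],q(RY)); ctrl.pause(.2); say("over")
ctrl.movel([*RO,ZG+.012],None,.1)
ctrl.movel([*RO,ZG+.0005],None,.02); say("down")
z=ZG+.0005
while get_state()["contact_force"][2]<-.5 and z>ZG-.002:
    z-=.0005; ctrl.movel([*RO,z],None,.02)
ctrl.pause(.2); say("contact"); ctrl.ungrasp(); ctrl.pause(.3); say("open")
ctrl.movel([*RO,ZG+.13],None,.12)
ctrl.movep([.40,.22,.3],q(.3)); ctrl.pause(.3); say("away")
orange("scene","pics/s5.png"); orange("top","pics/t5.png")
im,d=vision.grab_frame("top"); X=cloud("top",d); cv2.imwrite("pics/t6.png",im[100:320,230:500].repeat(2,0).repeat(2,1))
m=(X[...,2]>.06)&(X[...,2]<.1)&(abs(X[...,1]-.0125)<.06)&(abs(X[...,0]-.489)<.12)
print("rake top z",np.round(np.percentile(X[m],[2,50,98],axis=0),3).tolist())
```

```text
over 12.6 [0.4891 0.0109 0.1412] 0.0138 [ 0.  -0.  -1.6] [ 0.01  0.05 -0.02]
down 14.26 [0.489  0.0126 0.0518] 0.0138 [-0.8 -0.1 -1.8] [ 0.03  0.04 -0.02]
contact 14.71 [0.4892 0.0124 0.0515] 0.0141 [-1.  -1.8  4.6] [-0.25  0.21 -0.  ]
open 15.7 [0.489  0.0125 0.0513] 0.0854 [ 0.2  0.1 -0. ] [-0.01  0.01 -0.01]
away 18.23 [0.4004 0.2191 0.2995] 0.0853 [ 0.5 -0.3 -0.8] [0.07 0.02 0.03]
scene max z [0.0319 0.0339 0.0352]
120 [ 0.558 -0.233  0.032] z [0.0282 0.0317 0.0348] rect ((556.077880859375, -233.82540893554688), (27.10637664794922, 26.270898818969727), 0.9361020922660828) slope [-0.01 -0.05]
97 [ 0.57  -0.276  0.032] z [0.0289 0.032  0.0341] rect ((568.8026733398438, -276.22320556640625), (25.502273559570312, 23.892471313476562), 89.96688079833984) slope [-0.02 -0.07]
top max z [0.0323 0.0346 0.0365]
142 [ 0.568 -0.276  0.033] z [0.0294 0.0327 0.0361] rect ((568.2474365234375, -276.23828125), (25.928407669067383, 24.645021438598633), 89.46888732910156) slope [ 0.04 -0.03]
142 [ 0.554 -0.233  0.032] z [0.028  0.0322 0.0362] rect ((553.718017578125, -233.51229858398438), (25.679262161254883, 25.25701904296875), 89.97731018066406) slope [-0.03 -0.04]
rake top z [[0.403, -0.005, 0.073], [0.488, 0.012, 0.078], [0.575, 0.029, 0.082]]
```

View pics/t6.png

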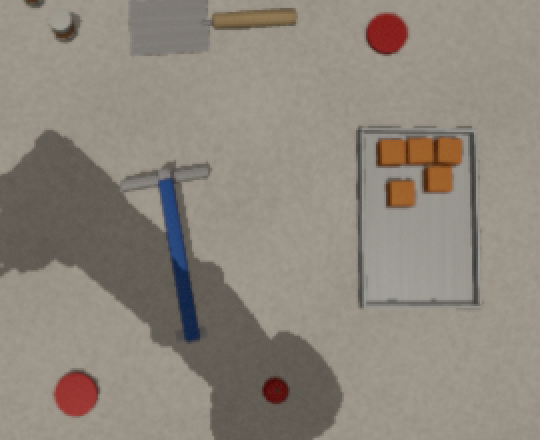

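View pics/s5.png

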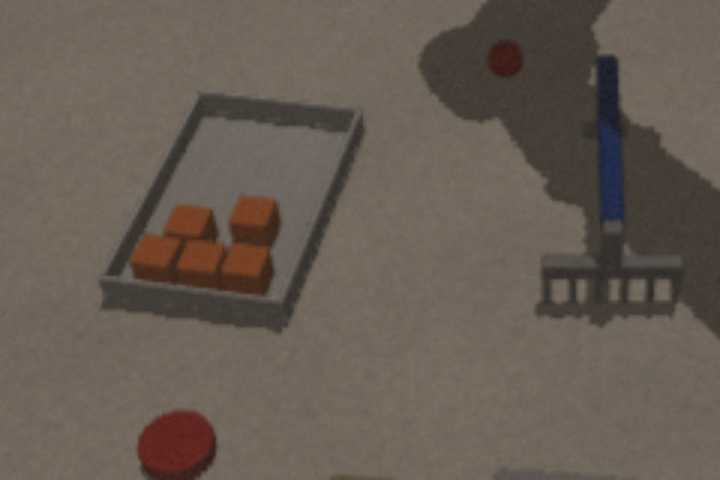

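The top crop shows the raked cubes flat at (401,193) and (438,179) and the rake at (180,260); the scene crop shows the rake upright on its tines at (610,285). I'm handing the job in.

```bash
python3 -c "
from station import ticket; print(ticket.close_job())"
```

```text
the job is handed in; nothing more can be done
None
```

Both top cubes were raked off the heap and lie flat on the tray floor, the rake stands on its tines and foot back where it started, clear of the tray, and the job is handed in at about 18 s.

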